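Trackball repair: seat the module, then present its ball in the parts dish

TASK

Set the black trackball module down flat and square, fully home in the pocket of the assembly fixture, without dropping it, and let go of it. Then take the small aluminium parts dish by its flat sides, lift it level clear of the mat before turning it, turn it a quarter turn in the air so that it lies across the fixture with its pouring lip held a few centimetres above the module's ball socket, and keep the loose red ball resting in the middle of the dish all the while. Finish holding the dish there, level and still, so that I can tip the ball in, and leave everything else on the bench where it is.

Things in the scene. Friction and masses are not known exactly. Their poses are not given: they have to be found in the camera images.
- module: trackball module, 90 g: grey flange 64 (x) x 50 (y) x 8 mm, white connector tongue 18 wide, 8 thick, 12 mm out of its -x end; centred on it a black housing 44 (x) x 40 (y) x 24 mm, 32 mm total height, ball socket 27 mm wide, 18 deep in its top. Grip the housing across y, above the flange. Origin: centre of the flange's underside, z up. Starts flat on the mat, x within 0.7 rad of the fixture's x.
- socket (a point): centre of the socket's mouth, at the top of the module's housing, 32 mm above the module's underside.
- fixture: fixed fixture on the 3 mm mat: dark base plate 130 (x) x 100 (y) x 8 mm with four grey pocket walls 9 mm thick, 8 mm high, top inner edges bevelled 3 mm at 45 degrees. Pocket 67 (x) x 53 (y) mm, 1.5 mm play round the flange; its -x wall has a 22 mm gap for the tongue. A 6 mm brass dowel and 3 mm screw heads stand outside the walls. Origin: centre of the plate's underside, z up.
- pocket (a point): centre of the pocket's floor, 8 mm above the fixture's underside; axes as the fixture's. When the module is home its origin lies here and its axes agree with the fixture's.
- dish: aluminium parts dish, 130 g, 72 (x) x 64 (y) x 22 mm, flat upright sides; grip from above across y. Inside a cone slopes 7 degrees to the middle: more tilt, or over 1.2 m/s2, sends the ball off. Pouring lip at +x, 36 mm wide, to 54 mm from the centre; red thumb tab at -x to 50 mm. Origin: centre of the underside, z up. Starts on the mat left or right of the fixture, lip away from the robot.
- dish_centre (a point): middle of the dish's inside, the lowest point of the cone, 4 mm above the dish's underside.
- dish_lip (a point): tip of the pouring lip, 54 mm from the dish's centre along dish +x, 8.5 mm above its underside.
- ball_center (a point): centre of the loose red ball, 25 mm diameter, 16 g, resting in the middle of the dish.
- phone: bystander: black phone 72 x 148 x 8 mm lying flat, origin centre of the underside, y along its length.
- open_phone: bystander: opened phone with metal frame and bare circuit board, 72 x 148 x 8 mm, lying flat, origin centre of the underside, y along its length.
- tweezers: bystander: dark steel tweezers about 135 mm long and 6 mm high along their x, origin near the middle of the underside.
- driver: bystander: blue precision screwdriver about 150 mm long and 13 mm thick along its x, handle to -x, origin under the handle's front end.
- bezel: bystander: steel retaining ring, 42 mm outer diameter, 6 mm high, origin centre of the underside.
- screw_jar: bystander: small clear jar with yellow lid, 44 mm diameter, 42 mm high, origin centre of the underside.
- cleaner: bystander: white cleaner bottle with red cap, 48 mm diameter, 75 mm high, origin centre of the underside.
- brush: bystander: black antistatic brush about 170 mm long, 20 mm wide, 10 mm high along its x, origin centre of the underside.

How it is judged:
By the outcome, as a careful person would: the job done as asked, in the order asked, and still so for the second after the job is handed in, while the arm keeps its last pose, push and grip.
It also fails if it takes over 69 s, if anything falls off the work surface, if the arm or the gripper's body presses on something with over 40 N, if the wrist force passes 120 N, or if a joint passes its speed limit or range.

ROBOT

A 6-joint arm with a two-finger parallel gripper is mounted at the origin on the work surface. World frame = base frame: x ahead of the robot, y to its left, z up, the work surface at z = 0. Lengths are in m, angles in rad, forces in N, time in s.
With the tool pointing down it reaches from about 0.4 to 0.825 m from the base axis. Payload 7 kg.
Tool frame: the origin (TCP) lies midway between the tips of the shut fingers; the grasp point (between the pads) lies arm.hold_point_z behind it (arm.hold_point_z is the distance from the TCP to the grasp point, in m); z points along the fingers, y is the line along which they close (so a half turn about z gives the same grasp; the last joint's range is limited). The gripper opens to 88 mm and grips with 3 to 60 N. Pads are 19 mm wide; open, the fingers measure 130 mm over their backs; the gripper's body (78 mm by 193 mm) begins 47 mm behind the grasp point.
Start: joints at [1.497, 0.359, 0.012, 0, -1.224, -0.288], TCP at [0.239, 0.631, 0.227] pointing down, gripper open.
Joint ranges: [-3.07, 3.07], [-1.43, 2.12], [-1.02, 1.25], [-3.03, 1.67], [-3.05, -0], [-3.03, 3.03]. Speed limits (rad/s): [2.39, 2.39, 3.01, 3.14, 3.14, 3.14].

INTERFACE

Orientations are given as [roll, pitch, yaw] about the fixed x, y, z axes, in that order (R = Rz(yaw) Ry(pitch) Rx(roll)).
In Python, from station import arm gives the robot as it stands.
- The arm moves only by the shell command python3 -m crank 'ROWS' [OPENING] [FORCE]. ROWS is JSON, a list that holds one entry, the list of rows, each a list of 4 numbers: the shift along the tool's x, y, z in units of 25 mm (1.0 is 25 mm), then the turn about the tool's z in units of 5 degrees (1.0 is 5 degrees). A call has 1 to 12 rows; each row is the pose to reach, as a shift and turn from the pose commanded when the call began, along the tool's axes at that moment; what a row does not reach only later rows make up. A row lasts 1/8 s, in which the tool goes at most 62.5 mm and 10.7 degrees, less where a joint would pass 70% of its speed; a pose out of reach is approached as far as the arm can. A call with a gripper value outside its range is refused whole. OPENING is the closure, from 0 (fully open) to 1 (shut), set as the call begins (- or left out, the last holds). The fingers move at their own pace and stop on an object; FORCE is the grip in N (left out, the last holds). Time passes only in rows, so rows that repeat a pose let the fingers close. It gives the time, the measured TCP pose, the force, the opening and the grip force at its end, in the units of the state.
- arm.get_state(): the state, without advancing time (a new reading comes with each control period).
- arm.grab_frame(name): name is "side" or "top" or "wrist"; returns (picture, depth): 384x512x3 uint8, red, green, blue; 384x512 float32, m along the optical axis (not along the pixel's ray), 0 where there is no reading.
- arm.get_calibration(name): a dict with "mtx" (3x3 intrinsics, pixels), "k1" (the pictures are not rectified: a ray, as slopes to the right and down, at radius r is drawn at 1 + k1 r^2 times it, then the intrinsics apply), "R" (3x3) and "t" (3): a world point X has camera coordinates R X + t; the wrist camera has in their place "mount" (4x4, takes a point from camera to tool coordinates, whose origin is the TCP and whose axes are the flange's). Camera axes: x right, y down, z forward; pixel columns grow to the right and rows downward; lengths in m; the calibration is good to about 2 mm. A picture is of the moment at which its call begins: read the wrist's pose just before it. get_calibration takes no time and is no camera call.
- arm.job_done(): hands the job in; it is judged then, once.
Trained networks look in the newest picture that a camera, given by its name, has taken for a name from the list of things; names that differ only in an ending like _2 or _b are one class to them, and where a whole thing is asked for, a point or a joint stands for the part that bears it (a point fixed in the world has none). Each returns a list of dicts, best first, with "score" (0 to 1); they miss things now and then, are a little off and sometimes report something else, mostly with a low value. They report only what shows in the picture. A call takes as long as a camera call.
- arm.recognise(thing, camera): "extent" ([left, top, width, height] in pixels, round what is visible of it).
- arm.trace(thing, camera): "mask" (384x512 bool, what is visible of it) and "extent" ([left, top, width, height] in pixels, round what is visible of it).
The state is a dict: "t": time; "q": joint angles; "qd": joint speeds; "joint_efforts": joint torques, N m; "eef_pos": TCP position; "ee_rot": TCP orientation; "force": force on the tool from outside, world axes, zero at the start; "moment": the same for the moment, N m; "width": finger opening in m; "gripper_force": force on a finger pad.
Only numpy, scipy, OpenCV 4.12 (cv2) and the standard library are available. Lean on these libraries where they do the work, as an engineer would, in place of code of your own. Each camera call takes 0.05 s, during which the arm holds its last target. There are 200 camera calls.

## Working session

There is one attempt and no reset: what is moved stays moved. The work goes in short steps, Python scripts to look and compute and a shell command to move; the robot and the scene stay as the last step left them, time stands still between calls to the robot, and variables do not carry over. Pictures are saved under pics/ and viewed, at most 10 in all, crops included, and the job is handed in when it is done.

```bash
ls; mkdir -p pics; python3 - <<'E'
from station import arm
import cv2,numpy as np
print(arm.get_state()); print(arm.hold_point_z)
for c in("top","side"):
    p,d=arm.grab_frame(c); cv2.imwrite(f"pics/{c}0.png",cv2.cvtColor(p,cv2.COLOR_RGB2BGR)); np.save(f"pics/{c}0.npy",d)
    k=arm.get_calibration(c);print(c,k)
    if c=="top":
        for n in("module","fixture","dish","ball_center"):
            for r in arm.trace(n,c)[:2]:
                print(n,r["score"],r["extent"],r["mask"].sum())
print(arm.get_calibration("wrist"))
E
```

```text
pics
{'t': 0.0, 'q': array([ 1.49707320e+00,  3.59327597e-01,  1.10444476e-02, -3.61640787e-04,
       -1.22410443e+00, -2.88086055e-01]), 'qd': array([8.48890563e-04, 1.12860618e-04, 7.60221655e-04, 8.99017149e-04,
       1.90754314e-05, 1.54515621e-03]), 'joint_efforts': array([-1.84541437e-03, -5.82711983e+01,  2.93053079e+01,  6.99680284e+00,
        6.86382395e-03, -1.73519720e-04]), 'eef_pos': array([0.23878358, 0.63081536, 0.22565269]), 'ee_rot': array([ 3.13997038e+00, -1.26188156e-04, -3.61932232e-01]), 'force': array([-0.51107321,  0.60583406, -0.03556776]), 'moment': array([-0.02109526, -0.051978  , -0.02467043]), 'gripper_force': 0.0, 'width': 0.08779762491039517}
0.0188
top {'mtx': array([[426.11345337,   0.        , 258.8028525 ],
       [  0.        , 426.11345337, 190.61034556],
       [  0.        ,   0.        ,   1.        ]]), 'k1': -0.06641795797961386, 'R': array([[-7.82020594e-04, -9.99999690e-01, -9.67313039e-05],
       [-9.89956789e-01,  7.87841560e-04, -1.41368082e-01],
       [ 1.41368115e-01, -1.47929407e-05, -9.89957098e-01]]), 't': array([0.01920283, 0.
[... 484 characters left out ...]
74071],
       [-0.37353702, -0.65220466, -0.65962048],
       [ 0.33674433,  0.567241  , -0.75155898]]), 't': array([-0.49231519,  0.24038025,  0.97491607])}
{'mtx': array([[269.70409282,   0.        , 263.57150264],
       [  0.        , 269.70409282, 187.61588064],
       [  0.        ,   0.        ,   1.        ]]), 'k1': 0.004048233698001517, 'mount': array([[-1.43207930e-04, -9.55192683e-01, -2.95984657e-01,
         8.04615348e-02],
       [ 9.99999946e-01, -4.93713225e-05, -3.24505996e-04,
        -3.87454642e-04],
       [ 2.95352599e-04, -2.95984688e-01,  9.55192639e-01,
        -1.57791773e-01],
       [ 0.00000000e+00,  0.00000000e+00,  0.00000000e+00,
         1.00000000e+00]])}
```

```bash
cat > h.py <<'E'
import numpy as np,cv2
from station import arm
from scipy.spatial.transform import Rotation as Ro
def cam(c,s=None):
    """K,k1, R_wc, origin_w (camera->world)"""
    k=arm.get_calibration(c)
    if c!="wrist": return k["mtx"],k["k1"],k["R"].T,-k["R"].T@k["t"]
    T=np.eye(4);T[:3,:3]=Ro.from_euler("xyz",s["ee_rot"]).as_matrix();T[:3,3]=s["eef_pos"]
    M=T@k["mount"];return k["mtx"],k["k1"],M[:3,:3],M[:3,3]
def rays(uv,K,k1):
    uv=np.asarray(uv,float).reshape(-1,1,2)
    return cv2.undistortPoints(uv,K,np.array([k1,0,0,0.]))[:,0]
def onz(uv,C,z):
    K,k1,R,o=C; r=rays(uv,K,k1); d=np.c_[r,np.ones(len(r))]@R.T
    return o+d*((z-o[2])/d[:,2])[:,None]
def cloud(dep,C,mask=None):
    K,k1,R,o=C; m=dep>0
    if mask is not None: m&=mask
    v,u=np.nonzero(m); r=rays(np.c_[u,v],K,k1); z=dep[v,u]
    return o+(np.c_[r,np.ones(len(r))]*z[:,None])@R.T,np.c_[u,v]
def proj(P,C):
    K,k1,R,o=C
    return cv2.projectPoints(np.asarray(P,float).reshape(-1,3),cv2.Rodrigues(R.T)[0],-R.T@o,K,np.array([k1,0,0,0.]))[0][:,0]
E
python3 - <<'E'
from h import *
C=cam("top")
a=cv2.imread("pics/top0.png");
cv2.imwrite("pics/top0c.png",cv2.resize(a[120:270,130:430],None,fx=2.6,fy=2.6,interpolation=cv2.INTER_CUBIC))
for n,uv,z in(("module",(182.6,213),.03),("fixture",(268,196),.02),("dish",(361,191),.025),("ball",(361,191),.02)): print(n,onz(uv,C,z))
E
```

```text
module [[0.49770048 0.22562366 0.03      ]]
fixture [[ 0.54537048 -0.00648884  0.02      ]]
dish [[ 0.55832527 -0.26228053  0.025     ]]
ball [[ 0.55903363 -0.26349644  0.02      ]]
```

View pics/top0c.png

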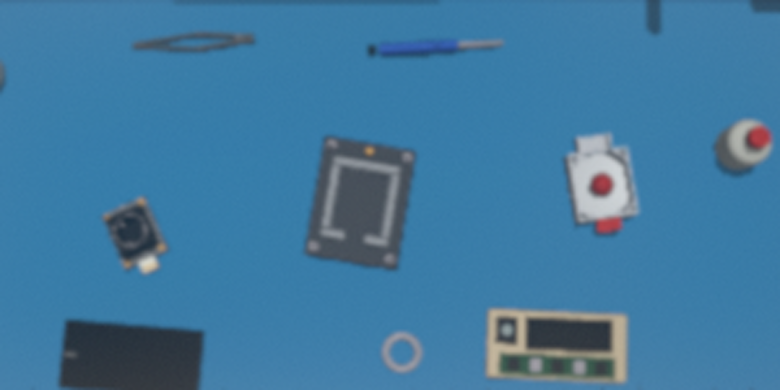

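The top view shows the module at crop (135,232) with its tongue towards the robot. The fixture is at (360,202) with its gap at the bottom. The dish is at (601,184) with its lip up. The module is at about (0.50, 0.23), so I'll move above it.

```bash
python3 -m crank '[[[1.5,1.1,0.2,-0.7],[3.1,2.3,0.5,-1.5],[4.7,3.5,0.8,-2.3],[6.3,4.7,1.1,-3.1],[7.9,5.9,1.4,-3.9],[9.5,7.1,1.7,-4.7],[11.1,8.3,2,-5.5],[12.6,9.4,2.2,-6.3],[14,10.4,2.2,-7],[15.4,11.5,2.2,-7.7],[15.4,11.5,2.2,-7.7],[15.4,11.5,2.2,-7.7]]]' 0
cat > look.py <<'E'
import sys
from h import *
tag=sys.argv[1]
s=arm.get_state(); p,d=arm.grab_frame("wrist"); np.savez(f"pics/{tag}.npz",p=p,d=d,pos=s["eef_pos"],rot=s["ee_rot"])
out={}
for n in sys.argv[2:]:
    for r in arm.trace(n,"wrist")[:1]:
        print(n,r["score"],r["extent"]); out[n]=r["mask"]
np.savez(f"pics/{tag}_m.npz",**out)
cv2.imwrite(f"pics/{tag}.png",cv2.cvtColor(p,cv2.COLOR_RGB2BGR)); print(s["q"],s["eef_pos"],s["ee_rot"],s["t"])
E
python3 look.py w1 module fixture
```

```text
t: 1.8
eef_pos: [0.4973, 0.226, 0.1716]
ee_rot: [-3.141, -0.0, 0.309]
force: [-0.0, 0.1, -0.5]
width: 0.0875
gripper_force: 0.0
module 0.94 [235.8, 131.9, 48.4, 61.0]
fixture 0.64 [387.9, 126.8, 124.1, 101.5]
[ 7.85314854e-01  1.91662448e-01 -3.51773689e-01 -8.87354386e-05
 -1.02717713e+00  1.09439819e+00] [0.49728712 0.22602131 0.17161013] [-3.14144121e+00 -1.27844351e-04  3.08870818e-01] 1.8
```

View pics/w1.png

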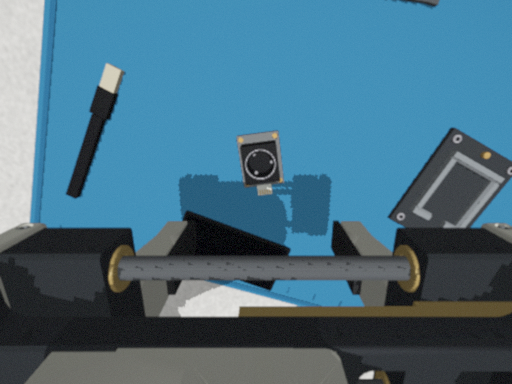

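The wrist view shows the module at (260,160), nearly aligned, and the fixture at the right edge at about (460,185). Next I'll measure the module from depth.

```bash
cat > fit.py <<'E'
import sys
from h import *
def load(tag):
    f=np.load(f"pics/{tag}.npz"); s=dict(eef_pos=f["pos"],ee_rot=f["rot"]); return f["p"],f["d"],cam("wrist",s),dict(np.load(f"pics/{tag}_m.npz"))
def rect(P):
    (c,wh,a)=cv2.minAreaRect(P[:,:2].astype(np.float32)*1000); return np.round(c,1),np.round(wh,1),round(a,1),len(P)
E
python3 - <<'E'
from fit import *
p,d,C,M=load("w1")
P,uv=cloud(d,C)
mat=P[(abs(P[:,0]-.5)<.1)&(abs(P[:,1]-.23)<.07)]
h=np.histogram(mat[:,2],bins=np.arange(-.004,.05,.002));print(list(zip(np.round(h[1],3),h[0])))
m=cv2.dilate(M["module"].astype(np.uint8),np.ones((5,5)))>0
P,uv=cloud(d,C,m)
print("all>7",rect(P[P[:,2]>.007]))
t=P[P[:,2]>.027]; print("top",rect(t),np.median(t[:,2]))
f=P[(P[:,2]>.007)&(P[:,2]<.02)];print("fl",rect(f),np.median(f[:,2]))
E
```

```text
[(np.float64(-0.004), np.int64(0)), (np.float64(-0.002), np.int64(0)), (np.float64(0.0), np.int64(2826)), (np.float64(0.002), np.int64(11402)), (np.float64(0.004), np.int64(480)), (np.float64(0.006), np.int64(97)), (np.float64(0.008), np.int64(421)), (np.float64(0.01), np.int64(1423)), (np.float64(0.012), np.int64(82)), (np.float64(0.014), np.int64(88)), (np.float64(0.016), np.int64(287)), (np.float64(0.018), np.int64(26)), (np.float64(0.02), np.int64(17)), (np.float64(0.022), np.int64(17)), (np.float64(0.024), np.int64(21)), (np.float64(0.026), np.int64(33)), (np.float64(0.028), np.int64(32)), (np.float64(0.03), np.int64(24)), (np.float64(0.032), np.int64(182)), (np.float64(0.034), np.int64(716)), (np.float64(0.036), np.int64(30)), (np.float64(0.038), np.int64(0)), (np.float64(0.04), np.int64(0)), (np.float64(0.042), np.int64(0)), (np.float64(0.044), np.int64(0)), (np.float64(0.046), np.int64(0)), (np.float64(0.048), np.int64(0))]
all>7 (array([506.8, 232.8]), array([75.8, 50. ]), 25.2, 2315)
top (array([512.2, 235.4]), array([44.3, 40. ]), 24.9, 1007) 0.0345652008348028
fl (array([506.8, 232.8]), array([75.8, 50. ]), 25.2, 1243) 0.011088976424133368
```

```bash
python3 -m crank '[[[0.3,-0.1,0.5,-0.7],[0.68,-0.18,1.5,-1.49],[0.68,-0.18,2.5,-1.49],[0.68,-0.18,3.5,-1.49],[0.68,-0.18,4.5,-1.49],[0.68,-0.18,5.3,-1.49],[0.68,-0.18,5.9,-1.49],[0.68,-0.18,6.3,-1.49],[0.68,-0.18,6.3,-1.49],[0.68,-0.18,6.3,-1.49]]]' 0 && python3 -m crank '[[[0,0,0,0],[0,0,0,0],[0,0,0,0],[0,0,0,0],[0,0,0,0],[0,0,0,0]]]' 1 20
```

```text
t: 3.2
eef_pos: [0.5124, 0.2359, 0.0147]
ee_rot: [-3.141, -0.001, 0.44]
force: [0.4, 0.0, -0.2]
width: 0.0877
gripper_force: 0.0
t: 3.95
eef_pos: [0.5121, 0.2355, 0.0141]
ee_rot: [3.142, 0.0, 0.44]
force: [-0.4, 0.1, 0.6]
width: 0.0401
gripper_force: 20.0
```

```bash
python3 -m crank '[[[0,0,-0.7,0],[0,0,-1.8,0],[-0.3,0.5,-3,0.2],[-1,1.4,-4,1],[-1.8,2.5,-4.6,2],[-2.6,3.6,-4.6,3],[-3.4,4.7,-4.6,4],[-4.2,5.8,-4.6,5],[-5,6.8,-4.6,6],[-5.56,7.49,-4.6,6.95],[-5.56,7.49,-4.6,6.95],[-5.56,7.49,-4.6,6.95]]]' && python3 -m crank '[[[0,0,0,0],[0,0,0,0]]]' && python3 look.py w2 fixture module
```

```text
t: 5.45
eef_pos: [0.4663, 0.0072, 0.1291]
ee_rot: [-3.141, -0.0, -0.165]
force: [-0.4, -0.3, -0.3]
width: 0.0398
gripper_force: 20.0
t: 5.7
eef_pos: [0.4662, 0.0075, 0.129]
ee_rot: [3.142, 0.0, -0.165]
force: [-0.3, -0.3, -1.2]
width: 0.0398
gripper_force: 20.0
fixture 0.97 [209.3, 28.1, 110.6, 143.5]
module 0.77 [222.9, 181.7, 82.9, 108.5]
[ 4.39918126e-01  1.05550738e-01 -5.70327531e-01 -1.64881848e-05
 -8.95008696e-01  9.65682762e-01] [0.46623708 0.00747038 0.12898828] [ 3.14155167e+00  8.18619323e-05 -1.65205755e-01] 5.7
```

View pics/w2.png

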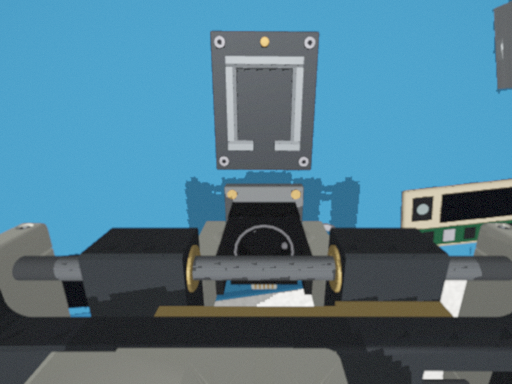

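```bash
python3 - <<'E'
from fit import *
p,d,C,M=load("w2")
P,uv=cloud(d,C)
r=P[(np.hypot(P[:,0]-.545,P[:,1]+.006)<.1)&(P[:,2]<.05)]
h=np.histogram(r[:,2],bins=np.arange(0,.04,.001));print(list(zip(np.round(h[1],3),h[0])))
for lo,hi in((.009,.013),(.0175,.021),(.008,.03)):
    s=r[(r[:,2]>lo)&(r[:,2]<hi)]; print(lo,rect(s),np.median(s[:,2]))
m=P[(P[:,2]>.07)&(np.hypot(P[:,0]-.466,P[:,1]-.007)<.06)]
t=P[M["module"][uv[:,1],uv[:,0]]]
h=np.histogram(t[:,2],bins=np.arange(0.05,.2,.002));print([(round(a,3),b) for a,b in zip(h[1],h[0]) if b>5])
E
```

```text
[(np.float64(0.0), np.int64(195)), (np.float64(0.001), np.int64(2930)), (np.float64(0.002), np.int64(8571)), (np.float64(0.003), np.int64(4856)), (np.float64(0.004), np.int64(544)), (np.float64(0.005), np.int64(9)), (np.float64(0.006), np.int64(0)), (np.float64(0.007), np.int64(2)), (np.float64(0.008), np.int64(138)), (np.float64(0.009), np.int64(1975)), (np.float64(0.01), np.int64(5441)), (np.float64(0.011), np.int64(2982)), (np.float64(0.012), np.int64(420)), (np.float64(0.013), np.int64(187)), (np.float64(0.014), np.int64(149)), (np.float64(0.015), np.int64(177)), (np.float64(0.016), np.int64(330)), (np.float64(0.017), np.int64(630)), (np.float64(0.018), np.int64(1076)), (np.float64(0.019), np.int64(565)), (np.float64(0.02), np.int64(49)), (np.float64(0.021), np.int64(1)), (np.float64(0.022), np.int64(0)), (np.float64(0.023), np.int64(0)), (np.float64(0.024), np.int64(0)), (np.float64(0.025), np.int64(0)), (np.float64(0.026), np.int64(0)), (np.float64(0.027), np.int64(0)), (np.float64(0.028), np.int64(0)), (np.float64(0.029), np.int64(0)), (np.float64(0.03), np.int64(0)), (np.floa
[... 495 characters left out ...]
120) 0.010910063490390004
[(np.float64(0.116), np.int64(9)), (np.float64(0.118), np.int64(65)), (np.float64(0.12), np.int64(71)), (np.float64(0.122), np.int64(84)), (np.float64(0.124), np.int64(1087)), (np.float64(0.126), np.int64(483)), (np.float64(0.128), np.int64(73)), (np.float64(0.13), np.int64(742)), (np.float64(0.132), np.int64(301)), (np.float64(0.134), np.int64(106)), (np.float64(0.136), np.int64(119)), (np.float64(0.138), np.int64(100)), (np.float64(0.14), np.int64(116)), (np.float64(0.142), np.int64(140)), (np.float64(0.144), np.int64(113)), (np.float64(0.146), np.int64(123)), (np.float64(0.148), np.int64(1558)), (np.float64(0.15), np.int64(551)), (np.float64(0.152), np.int64(7))]
```

The wrist view shows the fixture plate spanning (212–318, 32–170) with the walls visible. The held module's flange front edge is at rows 185–203, centred on column 263. I'll measure the in-hand module and the pocket walls in this same frame.

```bash
python3 - <<'E'
from fit import *
p,d,C,M=load("w2")
P,uv=cloud(d,C)
f=np.array([.5448,-.0054]);a=-.172
def loc(P,o,a):
    R=np.array([[np.cos(a),np.sin(a)],[-np.sin(a),np.cos(a)]]); return np.c_[(P[:,:2]-o)@R.T*1000,P[:,2]*1000]
r=P[(np.hypot(P[:,0]-.545,P[:,1]+.006)<.1)&(P[:,2]<.05)]
L=loc(r,f,a); w=L[(L[:,2]>16.5)&(L[:,0]<46)&(L[:,0]>-50)&(abs(L[:,1])<38)]
print("walls fix frame",w.min(0),w.max(0),rect(w/1000))
# inner pocket floor
fl=L[(L[:,2]<13)&(L[:,2]>8)]
for lo,hi in((-20,-5),(5,25)):
    b=w[(w[:,0]>lo)&(w[:,0]<hi)]; print("y walls",np.percentile(b[b[:,1]<0][:,1],[1,99]),np.percentile(b[b[:,1]>0][:,1],[1,99]))
# held module
o=np.array([.4662,.0075]); H=loc(P,o,-.1652)
k=(abs(H[:,0])<60)&(abs(H[:,1])<40)&(H[:,2]>110)&(H[:,2]<160); H=H[k]
fr=H[(H[:,2]<128)&(H[:,0]>20)]; print("flange",len(fr),np.percentile(fr,[0,1,50,99,100],axis=0).round(1))
print(rect(fr/1000))
e=fr[fr[:,0]>29]; 
# front edge line: max x per y bin ; 
ys=np.arange(-20,21,4);xs=[fr[abs(fr[:,1]-y)<2][:,0].max() for y in ys];print("front",np.round(xs,1),np.degrees(np.arctan(np.polyfit(ys,xs,1)[0])),np.mean(xs))
t=H[(H[:,2]>146)&(H[:,0]>-5)]; xs=[t[abs(t[:,1]-y)<2][:,0].max() for y in range(-16,17,4)];print("housing front",np.round(xs,1),t[t[:,0]>10][:,1].min(),t[t[:,0]>10][:,1].max())
ft=fr[fr[:,2]>122]; A=np.c_[ft[:,:2],np.ones(len(ft))]; print("flange tilt",np.degrees(np.linalg.lstsq(A,ft[:,2],rcond=None)[0][:2]))
E
```

```text
walls fix frame [-42.32408562 -35.50714229  16.50201122] [42.55574345 35.59415832 21.0179543 ] (array([0.1, 0. ]), array([84.9, 71.1]), 0.0, 2456)
y walls [-35.25013093 -27.24096988] [26.94614367 35.51220794]
y walls [-35.32371173 -27.1586854 ] [27.06455061 35.49762889]
flange 1571 [[ 20.1 -24.6 116.8]
 [ 20.9 -23.8 118.2]
 [ 27.4   0.7 125.5]
 [ 31.9  24.7 127.4]
 [ 32.1  25.4 128. ]]
(array([26.1,  0.4]), array([11.9, 50.1]), 0.2, 1571)
front [31.9 31.9 32.  31.8 31.9 32.1 31.8 32.  32.1 32.  31.8] 0.024603521729807745 31.9468989829256
housing front [22.2 22.2 22.  22.  22.3 22.2 22.3 22.1 22. ] -35.4620482658887 36.07189787325436
flange tilt [-5.18484643e+00  3.64446845e-03]
```

```bash
python3 -m crank '[[[0.6,0,0,0.08],[1.5,0,0,0.08],[2.4,0,0.3,0.08],[3,0.01,1,0.08],[3.19,0.01,2,0.08],[3.19,0.01,2.7,0.08],[3.19,0.01,3.2,0.08],[3.19,0.01,3.4,0.08],[3.19,0.01,3.4,0.08],[3.19,0.01,3.4,0.08]]]' && python3 look.py w3 fixture module && python3 -m crank '[[[0,0,0.1,0],[0,0,0.2,0],[0,0,0.3,0],[0,0,0.4,0],[0,0,0.5,0],[0,0,0.5,0],[0,0,0.5,0]]]'
```

```text
t: 7.1
eef_pos: [0.5452, -0.0063, 0.0448]
ee_rot: [-3.141, -0.001, -0.173]
force: [-0.5, 0.3, -0.8]
width: 0.0396
gripper_force: 20.0
fixture 0.87 [191.8, 127.2, 143.0, 157.4]
module 0.56 [223.5, 180.6, 84.8, 106.7]
[ 3.47925439e-01  3.36936751e-01 -4.98445384e-01  1.99819115e-04
 -7.34154536e-01  1.04967679e+00] [ 0.54524668 -0.0063289   0.04477418] [-3.14108180e+00 -1.15918388e-03 -1.73046135e-01] 7.1
t: 8.12
eef_pos: [0.5447, -0.0065, 0.0316]
ee_rot: [3.142, 0.0, -0.173]
force: [0.3, -0.4, -0.6]
width: 0.0399
gripper_force: 20.0
```

```bash
python3 -m crank '[[[0.01,-0.024,0,0],[0.01,-0.024,0.08,0],[0.01,-0.024,0.16,0],[0.01,-0.024,0.24,0],[0.01,-0.024,0.3,0],[0.01,-0.024,0.34,0],[0.01,-0.024,0.36,0],[0.01,-0.024,0.36,0],[0.01,-0.024,0.36,0]]]'
```

```text
t: 9.25
eef_pos: [0.5451, -0.0059, 0.0226]
ee_rot: [-3.142, -0.0, -0.173]
force: [0.4, 0.8, -1.2]
width: 0.0396
gripper_force: 20.0
```

```bash
python3 -m crank '[[[0,0,0.02,0],[0,0,0.04,0],[0,0,0.05,0],[0,0,0.05,0]]]'
```

```text
t: 9.75
eef_pos: [0.5452, -0.0059, 0.022]
ee_rot: [-3.142, -0.0, -0.173]
force: [-3.6, 0.4, 7.4]
width: 0.0396
gripper_force: 20.0
```

```bash
python3 -m crank '[[[0,0,0,0],[0,0,-0.02,0],[0,0,-0.02,0],[0,0,-0.02,0],[0,0,-0.02,0]]]' 0 && python3 -m crank '[[[0,0,-0.3,0],[0,0,-0.9,0],[0,0,-1.7,0],[0,0,-2.6,0],[-0.5,0,-3.6,0],[-1.3,0,-4.6,0],[-2.1,0,-4.8,0],[-2.8,0,-4.8,0],[-3,0,-4.8,0],[-3,0,-4.8,0]]]' && python3 look.py w4 fixture module && python3 - <<'E'
from fit import *
p,d,C,M=load("w4")
P,uv=cloud(d,C)
f=np.array([.5448,-.0054]);a=-.172
R=np.array([[np.cos(a),np.sin(a)],[-np.sin(a),np.cos(a)]])
q=P[np.hypot(*(P[:,:2]-f).T)<.1]
pl=q[(q[:,2]>.009)&(q[:,2]<.013)];print("plate",rect(pl))
t=q[(q[:,2]>.036)&(q[:,2]<.06)];print("top",rect(t),np.median(t[:,2]))
L=np.c_[(t[:,:2]-f)@R.T*1000,t[:,2]*1000];print(np.degrees(np.linalg.lstsq(np.c_[L[:,:2],np.ones(len(L))],L[:,2],rcond=None)[0][:2]))
E
```

```text
t: 10.38
eef_pos: [0.545, -0.006, 0.0218]
ee_rot: [3.142, 0.0, -0.173]
force: [0.2, 0.6, -0.0]
width: 0.0835
gripper_force: 0.0
t: 11.62
eef_pos: [0.4712, 0.0071, 0.1419]
ee_rot: [3.142, -0.0, -0.173]
force: [0.0, 0.3, -0.9]
width: 0.0878
gripper_force: 0.0
fixture 0.7 [213.6, 41.3, 101.9, 130.4]
module 0.77 [238.0, 74.2, 55.0, 80.0]
[ 4.34354525e-01  9.83460323e-02 -5.43634584e-01  1.39435398e-04
 -9.28750323e-01  9.63655781e-01] [0.47117754 0.00710038 0.14187769] [ 3.14153824e+00 -1.17410561e-04 -1.72702522e-01] 11.625
plate (array([544.7,  -5.3]), array([ 99.8, 129.6]), 80.1, 6272)
top (array([544.4,  -5.2]), array([40. , 43.4]), 80.2, 1479) 0.04261984407119068
[ 0.03246318 -0.00748978]
```

View pics/w4.png

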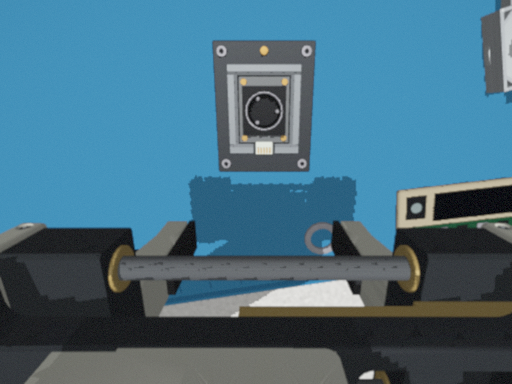

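The module sits in the pocket at (265,110), flat and square. Its top is at 42.6 mm and within 0.5 mm of the pocket centre. Next is the dish.

```bash
python3 -m crank '[[[0.2,0.8,0,-0.3],[0.5,2.1,0,-0.8],[0.8,3.6,0,-1.4],[1,5.2,0,-2],[1.3,6.8,0,-2.6],[1.6,8.4,0,-3.2],[1.9,9.8,0,-3.6],[2.1,10.7,0,-3.9],[2.2,11.1,0,-3.9],[2.2,11.1,0,-3.9],[2.2,11.1,0,-3.9]]]' && python3 look.py w5 dish ball_center cleaner && python3 - <<'E'
from fit import *
p,d,C,M=load("w5")
P,uv=cloud(d,C)
q=P[np.hypot(P[:,0]-.558,P[:,1]+.263)<.08]
h=np.histogram(q[:,2],bins=np.arange(0,.04,.002));print(list(zip(np.round(h[1],3),h[0])))
t=q[(q[:,2]>.023)&(q[:,2]<.028)];print("rim?",rect(t),np.median(t[:,2]))
print("all",rect(q[q[:,2]>.007]))
for n in("ball_center","cleaner"):
    if n in M:
        t=P[M[n][uv[:,1],uv[:,0]]]; print(n,np.percentile(t,[2,50,98],axis=0).round(4))
np.save("pics/q5.npy",q)
E
```

```text
t: 13.15
eef_pos: [0.4775, -0.2753, 0.1416]
ee_rot: [-3.141, 0.0, 0.167]
force: [0.3, -0.1, -0.2]
width: 0.0874
gripper_force: 0.0
dish 0.64 [234.2, 40.4, 67.0, 109.5]
ball_center 0.57 [253.4, 86.0, 26.4, 28.4]
cleaner 0.9 [398.5, 49.1, 86.9, 59.5]
[-1.67566054e-01  2.28867996e-01 -3.79629808e-01 -1.30908612e-04
 -9.62697778e-01  1.90552375e+00] [ 0.47749073 -0.275252    0.14164078] [-3.14136004e+00  3.41815041e-04  1.67086599e-01] 13.15
[(np.float64(0.0), np.int64(2668)), (np.float64(0.002), np.int64(9990)), (np.float64(0.004), np.int64(438)), (np.float64(0.006), np.int64(423)), (np.float64(0.008), np.int64(1671)), (np.float64(0.01), np.int64(1435)), (np.float64(0.012), np.int64(369)), (np.float64(0.014), np.int64(61)), (np.float64(0.016), np.int64(49)), (np.float64(0.018), np.int64(161)), (np.float64(0.02), np.int64(198)), (np.float64(0.022), np.int64(618)), (np.float64(0.024), np.int64(780)), (np.float64(0.026), np.int64(127)), (np.float64(0.028), np.int64(147)), (np.float64(0.03), np.int64(120)), (np.float64(0.032), np.int64(8)), (np.float64(0.034), np.int64(0)), (np.float64(0.036), np.int64(0))]
rim? (array([ 555.6, -262.7]), array([85.6, 64. ]), 7.9, 1256) 0.024553665186966223
all (array([ 554.2, -265.9]), array([123.9, 136. ]), 6.4, 56126)
ball_center [[ 0.5512 -0.273   0.0202]
 [ 0.5618 -0.262   0.0284]
 [ 0.5725 -0.2513  0.0319]]
cleaner [[ 0.5809 -0.4243  0.0114]
 [ 0.6004 -0.4033  0.0532]
 [ 0.6225 -0.3896  0.0784]]
```

View pics/w5.png

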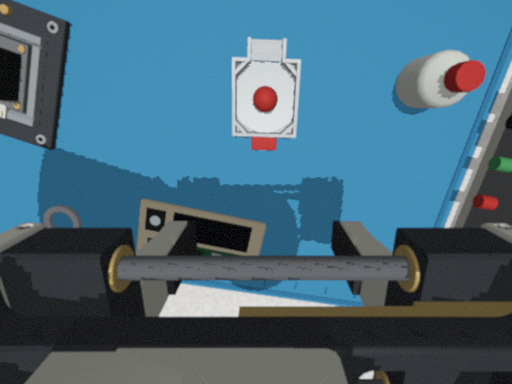

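The dish centre is at (265,97), ball in the middle, with the lip up and the cleaner bottle at (440,80). There is 35 mm clearance to the gripper body. Dish pose is (0.5625, −0.2617), yaw 0.138. Descending.

```bash
python3 -m crank '[[[0.6,0,0,0.1],[1.6,0.01,0.3,0.2],[2.5,0.02,0.8,0.33],[3.2,0.03,1.5,0.33],[3.44,0.03,2.4,0.33],[3.44,0.03,3.4,0.33],[3.44,0.03,4.3,0.33],[3.44,0.03,4.9,0.33],[3.44,0.03,5.25,0.33],[3.44,0.03,5.4,0.33],[3.44,0.03,5.4,0.33],[3.44,0.03,5.4,0.33]]]'
```

```text
t: 14.85
eef_pos: [0.5629, -0.2624, 0.0075]
ee_rot: [3.141, -0.001, 0.138]
force: [-0.1, 0.0, 0.6]
width: 0.0874
gripper_force: 0.0
```

```bash
python3 -m crank '[[[0,-0.025,0,0],[0,-0.025,0.02,0],[0,-0.025,0.02,0],[0,-0.025,0.02,0]]]' 0.23 10 && python3 -m crank '[[[0,0,0,0],[0,0,0,0],[0,0,0,0],[0,0,0,0],[0,0,0,0]]]' 0.26 10 && python3 -m crank '[[[0,0,0,0],[0,0,0,0],[0,0,0,0],[0,0,0,0]]]' 0.32 20
```

```text
t: 15.35
eef_pos: [0.5624, -0.2618, 0.0065]
ee_rot: [3.141, -0.0, 0.138]
force: [-1.2, -0.2, 1.1]
width: 0.068
gripper_force: 10.0
t: 15.98
eef_pos: [0.5624, -0.2617, 0.0064]
ee_rot: [3.141, -0.0, 0.138]
force: [-0.6, -1.5, 1.8]
width: 0.0678
gripper_force: 10.0
t: 16.48
eef_pos: [0.5625, -0.2617, 0.0064]
ee_rot: [3.141, -0.0, 0.138]
force: [1.4, -1.3, 3.2]
width: 0.0675
gripper_force: 20.0
```

```bash
python3 look.py w6 dish ball_center; python3 - <<'E'
from h import *
p,d=arm.grab_frame("side"); C=cam("side"); u,v=proj([[.5625,-.2617,.03]],C)[0]; print(u,v)
u,v=int(u),int(v); a=p[max(0,v-60):v+60,u-60:u+60,::-1]
b=cv2.imread("pics/w6.png")[130:330,150:380]
cv2.imwrite("pics/c6.png",np.hstack([cv2.resize(a,(400,400),interpolation=cv2.INTER_CUBIC),cv2.resize(b,(400,400))]))
E
```

```text
dish 0.66 [205.0, 152.5, 118.1, 152.7]
ball_center 0.79 [241.5, 225.5, 43.4, 32.6]
[-1.21128693e-01  4.86761631e-01 -3.56066747e-01  1.52281895e-04
 -7.27769141e-01  1.83013480e+00] [ 0.56246011 -0.26171952  0.00641361] [ 3.14144374e+00 -1.66169979e-04  1.38323490e-01] 16.475
303.32318901093265 255.4678411606304
```

View pics/c6.png

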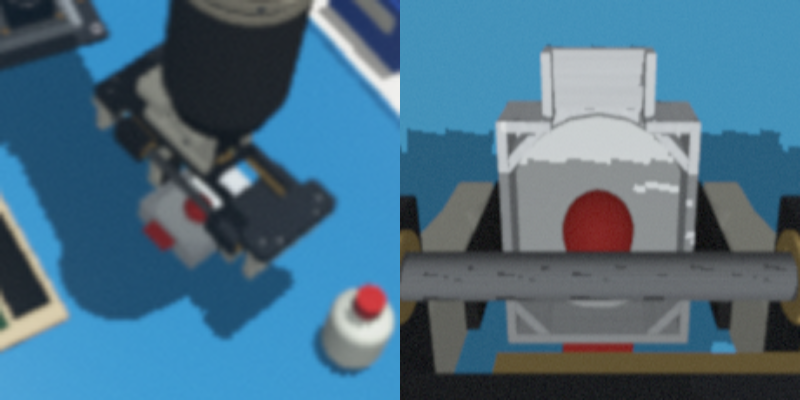

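The crops show the dish squarely between the fingers with the ball in the middle. The width reads 67.5 mm instead of 64 mm, so I'm checking the finger–dish gap in depth.

```bash
python3 - <<'E'
from fit import *
p,d,C,M=load("w6")
P,uv=cloud(d,C)
o=np.array([.5625,-.2617]);a=.138
R=np.array([[np.cos(a),np.sin(a)],[-np.sin(a),np.cos(a)]])
L=np.c_[(P[:,:2]-o)@R.T,P[:,2]]*1000
k=(abs(L[:,1])<70)&(L[:,0]>-40)&(L[:,0]<70)&(L[:,2]<60)&(L[:,2]>-5); L=L[k]
r=L[(abs(L[:,2]-24.5)<2)&(abs(L[:,1])<45)&(L[:,0]>13)];print("rim",rect(r/1000),r.min(0),r.max(0))
for z0 in range(8,56,6):
  b=L[(abs(L[:,2]-z0)<3)&(abs(L[:,0])<10)&(abs(L[:,1])>28)]
  l=b[b[:,1]>0][:,1]; q=b[b[:,1]<0][:,1]
  print(z0,len(b),(l.min(),l.max()) if len(l) else 0,(q.min(),q.max()) if len(q) else 0)
E
```

```text
rim (array([24.6,  0.4]), array([64.3, 23.1]), 90.0, 1052) [ 13.07741847 -31.8162991   22.50221925] [36.14176927 32.52800856 26.48538783]
8 106 (np.float64(28.005285567707592), np.float64(37.68614807760426)) (np.float64(-37.21494159526902), np.float64(-28.028758943180573))
14 153 (np.float64(28.11653182243878), np.float64(38.0526358119494)) (np.float64(-37.25071544701313), np.float64(-28.02675740864097))
20 258 (np.float64(29.18354265261789), np.float64(38.10053761919014)) (np.float64(-37.68293827890762), np.float64(-28.35177813118716))
26 472 (np.float64(29.191364203431455), np.float64(42.00514232204834)) (np.float64(-40.72625136734604), np.float64(-28.269292342061675))
32 125 (np.float64(33.90181923861465), np.float64(41.22166925591261)) (np.float64(-40.93893577373686), np.float64(-33.12862626623946))
38 114 (np.float64(33.85637594879823), np.float64(37.709949378428675)) (np.float64(-37.29100838053521), np.float64(-33.246615797784195))
44 108 (np.float64(33.81629611197548), np.float64(38.296597093845314)) (np.float64(-37.26093105292995), np.float64(-33.18597510117653))
50 302 (np.float64(33.7918198835386), np.float64(38.28632211733932)) (np.float64(-37.55329367146428), np.float64(-33.00248374114132))
```

```bash
python3 -m crank '[[[0,0,0,0],[0,0,0,0],[0,0,0,0],[0,0,0,0]]]' 0.4 20
```

```text
t: 17.18
eef_pos: [0.5624, -0.2617, 0.0064]
ee_rot: [3.141, -0.0, 0.138]
force: [-1.6, -1.8, 4.3]
width: 0.0676
gripper_force: 20.0
```

```bash
python3 -m crank '[[[0,0,0,0],[0,0,0,0],[0,0,-0.1,0],[0,0,-0.2,0],[0,0,-0.2,0],[0,0,-0.2,0]]]' 0.2 10 && python3 -m crank '[[[0,0,0,0],[0,0,0,0],[0,0,0,0],[0,0,0,0]]]' 0.24 10 && python3 -m crank '[[[0,0,0,0],[0,0,0,0],[0,0,0,0],[0,0,0,0]]]' 0.3 10
```

```text
t: 17.92
eef_pos: [0.5623, -0.2616, 0.0114]
ee_rot: [-3.142, -0.0, 0.138]
force: [0.3, -0.2, -0.3]
width: 0.0705
gripper_force: 0.0
t: 18.42
eef_pos: [0.5624, -0.2617, 0.0114]
ee_rot: [3.141, -0.0, 0.138]
force: [-0.1, -1.0, 2.0]
width: 0.0668
gripper_force: 1.1
t: 18.92
eef_pos: [0.5625, -0.2617, 0.0114]
ee_rot: [3.141, -0.0, 0.138]
force: [-0.0, -1.0, 3.2]
width: 0.0638
gripper_force: 10.4
```

```bash
python3 -m crank '[[[0,0,0,0],[0,0,0,0],[0,0,-0.05,0],[0,0,-0.15,0],[0,0,-0.3,0],[0,0,-0.5,0],[0,0,-0.7,0],[0,0,-0.9,0],[0,0,-1.1,0],[0,0,-1.3,0],[0,0,-1.5,0],[0,0,-1.7,0]]]' 1 20 && python3 -m crank '[[[0,0,-0.2,0],[0,0,-0.4,0],[0,0,-0.57,0],[0,0,-0.7,0],[0,0,-0.8,0],[0,0,-0.87,0],[0,0,-0.9,0],[0,0,-0.9,0],[0,0,-0.9,0]]]'; cat > chk.py <<'E'
import sys
from fit import *
tag,x,y,a,z0=sys.argv[1],*map(float,sys.argv[2:6])
p,d,C,M=load(tag)
P,uv=cloud(d,C); o=np.array([x,y])
R=np.array([[np.cos(a),np.sin(a)],[-np.sin(a),np.cos(a)]])
L=np.c_[(P[:,:2]-o)@R.T,P[:,2]-z0]*1000   # dish frame, z from expected underside
k=(abs(L[:,1])<33)&(L[:,0]>12)&(L[:,0]<60)&(L[:,2]<40)&(L[:,2]>-10)
l=L[k&(abs(L[:,1])<17)&(L[:,0]>42)]; print("lip z",np.median(l[:,2]),"xmax",np.percentile(l[:,0],99),"y",l[:,1].min(),l[:,1].max())
r=L[k&(abs(L[:,2]-22)<2.5)]; c=np.linalg.lstsq(np.c_[r[:,:2],np.ones(len(r))],r[:,2],rcond=None)[0]; print("rim",rect(r/1000),np.degrees(c[:2]),np.median(r[:,2]))
if "ball_center" in M:
    b=L[M["ball_center"][uv[:,1],uv[:,0]]]; b=b[(b[:,2]<32)&(b[:,2]>12)]
    s=np.linalg.lstsq(np.c_[2*b,np.ones(len(b))],(b**2).sum(1),rcond=None)[0]; print("ball sphere centre (dish mm)",s[:3].round(1),"r",np.sqrt(s[3]+s[:3]@s[:3]).round(1),len(b))
E
python3 look.py w7 dish ball_center; python3 chk.py w7 .5625 -.2617 .138 .068
```

```text
t: 20.42
eef_pos: [0.5624, -0.2617, 0.0542]
ee_rot: [3.142, -0.0, 0.138]
force: [-0.2, -0.4, -0.9]
width: 0.064
gripper_force: 20.1
t: 21.55
eef_pos: [0.5623, -0.2616, 0.0762]
ee_rot: [-3.142, 0.0, 0.138]
force: [0.4, -0.6, -1.7]
width: 0.064
gripper_force: 20.1
dish 0.82 [209.5, 149.1, 112.1, 154.6]
ball_center 0.91 [243.9, 220.2, 43.7, 37.3]
[-1.21127097e-01  4.01341963e-01 -2.97855252e-01 -3.19144546e-05
 -8.71833551e-01  1.83017799e+00] [ 0.56225006 -0.26164512  0.07617516] [-3.14150891e+00  2.20332174e-04  1.38234033e-01] 21.55
lip z 9.133480391695954 xmax 53.468119569022804 y -16.964122761333883 16.917152466820454
rim (array([24. ,  0.5]), array([23.8, 64.4]), 0.1, 1008) [-0.23400064  0.02899452] 21.157931326121997
ball sphere centre (dish mm) [-0.3  0.6 16.5] r 12.0 1135
```

The ball is centred within 0.6 mm and the dish is level and lifted clear. Joint 6 would pass its limit if I turned here, so I'll carry the dish across smoothly first and then turn in the air.

```bash
python3 -m crank '[[[0,-0.05,0,0],[0,-0.2,0,0],[0,-0.45,0,0],[0,-0.8,0,0],[0,-1.25,0,0],[0,-1.75,0,0],[0,-2.3,0,0],[0,-2.85,0,0],[0,-3.4,0,0],[0,-3.95,0,0],[0,-4.5,0,0],[0,-5.05,0,0]]]' && python3 -m crank '[[[0,-0.55,0,0],[0,-1.1,0,0],[0.01,-1.6,0,0],[0.02,-2.05,0,0],[0.03,-2.4,0,0],[0.04,-2.7,0,0],[0.05,-2.9,0,0],[0.05,-3.05,0,0],[0.05,-3.12,0,0],[0.05,-3.15,0,0],[0.05,-3.15,0,0]]]'; python3 look.py w8 ball_center; python3 chk.py w8 .5354 -.0585 .138 .068
```

```text
t: 23.2
eef_pos: [0.5448, -0.1357, 0.0763]
ee_rot: [3.142, -0.0, 0.138]
force: [-0.3, -0.1, -1.3]
width: 0.0637
gripper_force: 20.1
t: 24.58
eef_pos: [0.5353, -0.0586, 0.0763]
ee_rot: [3.142, 0.0, 0.138]
force: [0.7, 0.7, -1.7]
width: 0.0637
gripper_force: 20.1
ball_center 0.85 [245.0, 222.2, 43.1, 37.1]
[ 2.55228308e-01  2.85465896e-01 -4.81496435e-01  1.59143368e-05
 -8.03897673e-01  1.45365546e+00] [ 0.53531704 -0.05855154  0.07629898] [3.14157383e+00 6.19017103e-05 1.38098482e-01] 24.575
lip z 9.21319386187433 xmax 53.611066380768975 y -16.996306519760093 16.974341876829946
rim (array([24. ,  0.4]), array([23.9, 64.3]), 0.1, 1029) [-0.02914058  0.01212658] 21.2796513834379
ball sphere centre (dish mm) [-0.2  0.4 16.6] r 12.0 1141
```

```bash
python3 -m crank '[[[0,0,0,-0.1],[0,0,0,-0.3],[0,0,0,-0.6],[0,0,0,-1],[0,0,0,-1.5],[0,0,0,-2.1],[0,0,0,-2.8],[0,0,0,-3.5],[0,0,0,-4.2],[0,0,0,-4.9],[0,0,0,-5.6],[0,0,0,-6.3]]]' && python3 -m crank '[[[0,0,0,-0.7],[0,0,0,-1.4],[0,0,0,-2.1],[0,0,0,-2.8],[0,0,0,-3.5],[0,0,0,-4.2],[0,0,0,-4.9],[0,0,0,-5.6],[0,0,0,-6.2],[0,0,0,-6.7],[0,0,0,-7.1],[0,0,0,-7.4]]]' && python3 -m crank '[[[0,0,0,-0.25],[0,0,0,-0.43],[0,0,0,-0.56],[0,0,0,-0.65],[0,0,0,-0.71],[0,0,0,-0.74],[0,0,0,-0.75],[0,0,0,-0.75],[0,0,0,-0.75]]]'; python3 look.py w9 ball_center module; python3 chk.py w9 .5354 -.0585 1.399 .068
```

```text
t: 26.18
eef_pos: [0.5353, -0.0585, 0.0763]
ee_rot: [3.142, 0.0, 0.691]
force: [0.8, 0.6, -0.9]
width: 0.064
gripper_force: 20.1
t: 27.68
eef_pos: [0.5354, -0.0584, 0.0763]
ee_rot: [3.142, -0.0, 1.336]
force: [-1.4, 1.0, -2.1]
width: 0.0635
gripper_force: 20.1
t: 28.8
eef_pos: [0.5353, -0.0584, 0.0763]
ee_rot: [-3.142, -0.0, 1.399]
force: [0.0, 0.5, -0.9]
width: 0.0641
gripper_force: 20.1
ball_center 0.78 [243.2, 218.9, 43.2, 38.6]
module 0.56 [208.4, 107.0, 97.7, 64.2]
[ 2.55434349e-01  2.85429610e-01 -4.81507158e-01 -3.12613915e-05
 -8.03896216e-01  2.71456949e+00] [ 0.53531735 -0.05843104  0.07630714] [-3.14154996e+00 -5.30566933e-06  1.39918581e+00] 28.8
lip z 9.215554927502728 xmax 53.88872355924461 y -16.996089910788747 16.979127646361423
rim (array([24.2, -0. ]), array([64.2, 24.3]), 90.0, 1023) [ 0.20488927 -0.00942043] 21.294246858969856
ball sphere centre (dish mm) [ 0.   0.1 16.4] r 12.1 1163
```

View pics/w9.png

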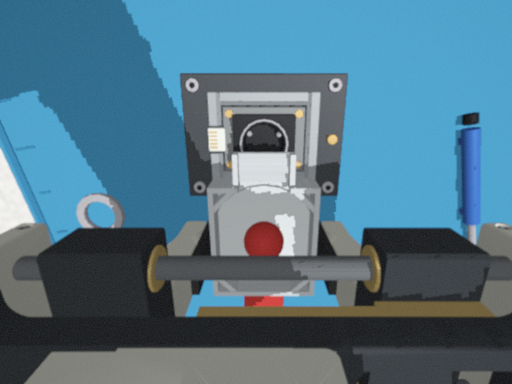

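The wrist view shows the dish across the fixture, with its lip tip at (265,155) over the socket and the ball at (264,242) in the middle. The lip is about 33 mm above the socket and the dish is level. I'm handing in.

```bash
python3 -m crank '[[[0,0,0,0],[0,0,0,0],[0,0,0,0],[0,0,0,0]]]' && python3 -c "
from station import arm
print(arm.job_done())"
```

```text
t: 29.45
eef_pos: [0.5353, -0.0584, 0.0763]
ee_rot: [-3.142, 0.0, 1.399]
force: [0.3, 0.3, -1.5]
width: 0.0636
gripper_force: 20.1
the job is handed in; nothing more can be done
None
```

The job is handed in at about 29 s: the module is home in the pocket and released, and the dish is held level and still across the fixture, its lip about 33 mm above the socket and the ball in the middle. The result of the judging was not shown.

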